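Set the speed selector of a bench polisher

ROBOT

A 7-joint arm with a two-finger parallel gripper is mounted at the origin on the work surface. World frame = base frame: x ahead of the robot, y to its left, z up, the work surface at z = 0. Lengths are in m, angles in rad, forces in N, time in s.
With the tool pointing down it reaches from about 0.425 to 0.825 m from the base axis. Payload 3.6 kg.
Tool frame: the origin (TCP) lies between the finger pads; the fingertips stand 22 mm ahead of it and the grasp point (between the pads) lies 3 mm ahead of it (robot.tcp_to_tips is the distance from the TCP to the fingertips, in m); z points along the fingers, y is the direction in which the jaws open and shut (so a half turn about z gives the same grasp; the last joint's range is limited). The gripper opens to 85 mm and grips with 20 to 120 N. Pads are 22 mm wide; open, the fingers measure 114 mm over their backs; the gripper's body (76 mm by 85 mm) begins 54 mm behind the grasp point. The pads swing forward as they close: fully open they stand 13 mm farther back than shut.
Start: joints at [-1.234, 0.615, -0.013, 1.423, 0.008, 1.103, -0.04], TCP at [0.231, 0.607, 0.253] pointing down, gripper open.
Joint ranges: [-3.12, 3.12], [-0.3, 2.06], [-1.34, 1.32], [0.26, 2.42], [-1.36, 4.5], [0.01, 1.98], [-2.84, 2.84]. Speed limits (rad/s): [2.79, 2.79, 3.14, 3.14, 3.14, 3.14, 3.14].

INTERFACE

Orientations are given as a 3x3 rotation matrix whose columns are the frame's x, y, z axes.
In Python, from station import get_obs, grab_frame, camera_params, workorder, find_in, cut_out, robot gives the robot as it stands.
- The arm moves only by the tool apply_moves, never from a script. Its argument "deltas" is a list that holds one entry, the list of rows, each a list of 7 numbers: the turn, a rotation vector about the tool's x, y, z in degrees, then the shift along the tool's x, y, z in m, then the closure, from -1 (fully open) to 1 (shut). In form: [[[wx, wy, wz, dx, dy, dz, hand], ...]]. A call has 1 to 8 rows; each row shifts and turns the commanded pose from where the row before left it, along the tool's axes as they then stand; what a row does not reach is not made up. A row lasts 1/12 s, in which the tool goes at most 41.7 mm and 7.16 degrees, less where a joint would pass 70% of its speed; a pose out of reach is approached as far as the arm can. A call is refused whole if a number of a shift passes 0.0417 or a number of a turn 7.16, either way. A call with a gripper value outside its range is refused whole. The fingers move at their own pace and stop on an object; "squeeze" is the grip in N (left out, the last holds). Time passes only in rows, so rows that do not move let the fingers close. It gives the time, the measured TCP pose, the force and the opening at its end, in the units of the state.
- get_obs(): the state, without advancing time (a new reading comes with each control period).
- grab_frame(name): name is "scene" or "top" or "wrist"; returns (picture, depth): 480x640x3 uint8, blue, green, red; 480x640 float32, m along the optical axis (not along the pixel's ray), 0 where there is no reading.
- camera_params(name): a dict with "intrinsics" (3x3 intrinsics, pixels), "world_from_camera" (4x4, takes a point from camera to world coordinates). Camera axes: x right, y down, z forward; pixel columns grow to the right and rows downward; lengths in m; the calibration is good to about 2 mm. A picture is of the moment at which its call begins: read the wrist's pose just before it. camera_params takes no time and is no camera call; for the wrist camera it gives the pose at the moment of the call.
- workorder.job_done(): hands the job in, once; it reports no verdict.
Trained networks look in the newest picture that a camera, given by its name, has taken for a name from the list of things; names that differ only in an ending like _2 or _b are one class to them, and where a whole thing is asked for, a point or a joint stands for the part that bears it (a point fixed in the world has none). Each returns a list of dicts, best first, with "conf" (0 to 1); they miss things now and then, are a little off and sometimes report something else, mostly with a low value. They report only what shows in the picture. A call takes as long as a camera call.
- find_in(target, camera): "at" ([x, y, z] in m, in world coordinates, good to about 4 mm: the middle of the surface that is visible of it).
- cut_out(target, camera): "pixels" (480x640 bool, what is visible of it).
The state is a dict: "time": time; "q": joint angles; "qvel": joint speeds; "joint_torque": joint torques, N m; "eef_pos": TCP position; "orientation": TCP orientation; "wrist_force": force on the tool from outside, world axes, zero at the start; "moment": the same for the moment, N m; "grip_width": finger opening in m.
Only numpy, scipy, OpenCV 4.12 (cv2) and the standard library are available. Lean on these libraries where they do the work, as an engineer would, in place of code of your own. Each camera call takes 0.05 s, during which the arm holds its last target. There are 200 camera calls.

TASK

Put the bench polisher into the speed marked by the raised bar: pull its sprung selector knob up, turn it until the pointer is about at the bar mark, feel for the notch there (it may lie a little before or past the mark) and let the knob drop fully home into it, then let go. Work gently, without forcing the knob sideways or against its end stop, and leave the hammer, tin and jar where they are.

Things in the scene. Friction and masses are not known exactly. Their poses are not given: they have to be found in the camera images.
- case: Grey gear case of a bench polisher, fixed on the bench, 130 (x) x 150 (y) mm, flat top 80 mm above the bench; origin on the bench under the knob's axis, z up. Its motor, a dark cylinder 68 mm across, sticks out 90 mm on the +x side, a spindle with a felt cone 75 mm on the +y side, both below the top. Place and yaw vary.
- selector: Black sprung knob on the case top, turning about the vertical axis through the case's origin. Flange 60 mm across, 8 mm thick; on it a bar grip 46 mm long (own x), 14 wide (own y), from 8 to 48 mm above the flange's underside. A pointer nose sticks out along own +x. Origin on the axis at the flange's underside, 0.5 mm above the case when home. A spring pulls it down, 7 N (home) to 11 N; 120 g.
- grip (a point): A point on the knob's axis, in the bar grip, 36 mm above the flange's underside (12 mm below the bar's top): a good height to pinch the bar across its 14 mm.
- pointer (a point): Tip of the knob's pointer nose, 42 mm from the axis, 4 mm above the flange's underside.
- lift (a joint): How far the knob is pulled up, m: 0 home. Under the knob a pin 8 mm across, 26 mm from the axis in line with the pointer, stands in a slot of a hidden ring. Above 0.006 the pin is clear of the slots; at 0.011 it meets an end stop. Let down between slots, the knob rests on the ring at about 0.006; over a slot it falls to 0.
- turn (a joint): Turn of the knob, rad, counter-clockwise from above; 0 = pointer along the case's +x, where it starts in a wide park slot. Ends at +-1.52. The marks are at +1.05 and -1.05, each with a slot of only 0.04 rad play either way. The hidden ring sits askew by up to 0.22 rad either way, so feel for the slot: rest the knob on the ring, jaws slack, and turn slowly through the mark until it drops.
- seat: The fixed bearing of the knob inside the case with the hidden slotted ring and the end stop; not visible. Origin on the knob's axis, 80.5 mm above the bench.
- bar_mark: The wanted speed: raised brass bar, 24 mm long (along the case's y), 8 mm wide, 6 mm high, on the case top 57 mm from the knob's axis, at +1.05 or -1.05 rad from the case's +x (changes each time). Origin at the centre of its underside.
- round_mark: The other speed: raised round brass stud, 12 mm across, 6 mm high, at the other of the two places. Origin at the centre of its underside.
- hammer: Bystander: hammer with a wooden handle, 240 mm long, lying on the bench to the right of the case. Origin on the bench under its middle.
- tin: Bystander: open round tin, 100 mm across, 42 mm high, to the left of the case. Origin at the centre of its underside.
- jar: Bystander: closed glass jar, 60 mm across, 70 mm high, to the right of the motor. Origin at the centre of its underside.

How it is judged:
By the outcome, as a careful person would: the job done as asked, in the order asked, and still so for the second after the job is handed in, with the robot touching nothing.
It also fails if it takes over 42 s, if anything falls off the work surface, if the arm or the gripper's body presses on something with over 40 N, if the wrist force passes 120 N, or if a joint passes its speed limit or range.

## Working session

There is one attempt and no reset: what is moved stays moved. The work goes in short steps, Python scripts to look and compute and a tool call to move; the robot and the scene stay as the last step left them, time stands still between calls to the robot, and variables do not carry over. Pictures are saved under pics/ and viewed, and the job is handed in when it is done.

Besides the shell and the picture viewer there is one more tool, called after ">>>" as a command line: name --argument value ..., lists and objects as JSON in quotes. apply_moves: Moves the arm, as the interface text tells. Its arguments: {"type":"object","properties":{"deltas":{"type":"array","items":{"type":"array","items":{"type":"array","items":{"type":"number"}}}},"squeeze":{"type":"number"}},"required":["deltas"]}

```bash
mkdir -p pics; python3 - <<'E'
from station import *
import cv2, numpy as np
o=get_obs(); print(o['time'],o['eef_pos'],o['orientation'],o['grip_width'])
for c in ['scene','top']:
    p,d=grab_frame(c); cv2.imwrite(f'pics/{c}0.png',p)
    for t in ['case','selector','grip','pointer','bar_mark','round_mark','hammer','tin','jar']:
        r=find_in(t,c); print(c,t,[(np.round(x['at'],4).tolist(),round(x['conf'],2)) for x in r[:2]])
E
```

```text
0.0 [0.23102301 0.60677609 0.25210605] [[-9.34578100e-01  3.55756922e-01 -8.86863146e-04]
 [ 3.55758022e-01  9.34574746e-01 -2.50479554e-03]
 [-6.22584517e-05 -2.65643573e-03 -9.99996470e-01]] 0.08539748217795076
scene case [([0.5753, 0.0405, 0.079], 0.58)]
scene selector [([0.5378, 0.0314, 0.0853], 0.56), ([0.5803, 0.3815, 0.0149], 0.44)]
scene grip [([0.534, 0.0266, 0.0894], 0.8)]
scene pointer [([0.5341, 0.0314, 0.0862], 0.8)]
scene bar_mark [([0.5499, 0.0877, 0.087], 0.62)]
scene round_mark []
scene hammer [([0.4987, -0.354, 0.0217], 0.67)]
scene tin [([0.5806, 0.3823, 0.0157], 0.74), ([0.6783, -0.2612, 0.0654], 0.63)]
scene jar [([0.6777, -0.2656, 0.0653], 0.86)]
top case [([0.5243, 0.0398, 0.0796], 0.58)]
top selector [([0.5269, 0.0284, 0.0908], 0.66)]
top grip [([0.5284, 0.0332, 0.0855], 0.84)]
top pointer [([0.5276, 0.0304, 0.0873], 0.85)]
top bar_mark []
top round_mark []
top hammer [([0.4632, -0.358, 0.0225], 0.93), ([0.5273, 0.0377, 0.0822], 0.24)]
top tin [([0.5992, 0.3833, 0.0057], 0.6), ([0.4597, -0.355, 0.0235], 0.6)]
top jar []
```

View pics/scene0.png

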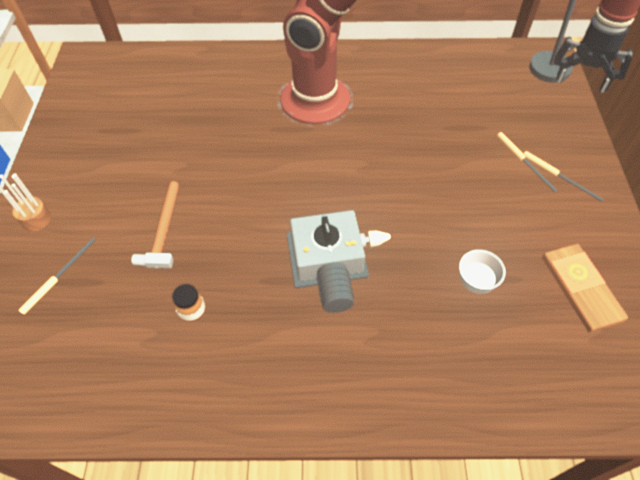

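View pics/top0.png

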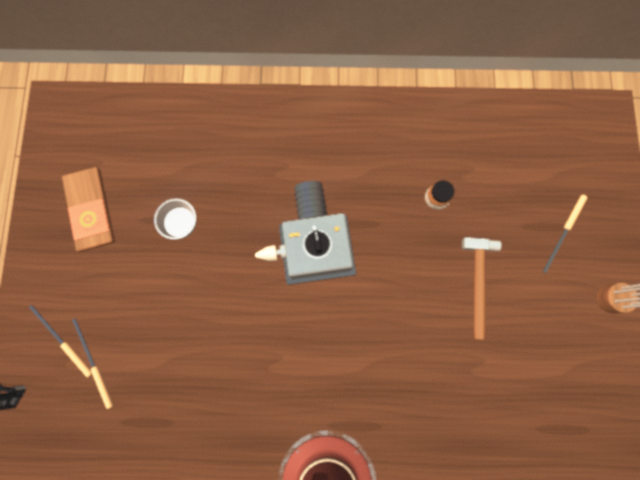

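The scene view shows the case at about (328,245), with the spindle to the world +y and the motor away from the robot. The bar mark is at (351,243), on the spindle side (+1.05). Next I fit the case top and the knob precisely.

```bash
cat > h.py <<'E'
from station import *
import cv2, numpy as np
def cloud(c):
    p,d=grab_frame(c); P=camera_params(c); K=P['intrinsics'];T=P['world_from_camera']
    v,u=np.mgrid[:480,:640]
    X=np.stack([(u-K[0][2])/K[0][0]*d,(v-K[1][2])/K[1][1]*d,d,np.ones_like(d)],-1)@np.array(T).T
    return p,d,X[...,:3]
E
python3 - <<'E'
from h import *
for c in ['top','scene']:
    p,d,X=cloud(c)
    m=(d>0)&(abs(X[...,0]-.53)<.12)&(abs(X[...,1]-.035)<.12)
    t=m&(abs(X[...,2]-.08)<.006)
    t=cv2.morphologyEx(t.astype(np.uint8),cv2.MORPH_OPEN,np.ones((5,5)))>0
    r=cv2.minAreaRect((X[t][:,:2]*1000).astype(np.float32)); print(c,t.sum(),r, np.median(X[t][:,2]))
    k=m&(X[...,2]>.115); print('grip pts',k.sum(),X[k].mean(0),X[k].max(0),X[k].min(0))
    if k.sum()>3: print(cv2.minAreaRect((X[k][:,:2]*1000).astype(np.float32)))
    yel=m&(X[...,2]>.075)&(p[...,2]>p[...,0].astype(int)+50)
    n,l=cv2.connectedComponents(yel.astype(np.uint8))
    for i in range(1,n):
        print('brass',(l==i).sum(),X[l==i].mean(0).round(4))
    v,u=np.where(m); 
    s=p[v.min():v.max(),u.min():u.max()]; cv2.imwrite(f'pics/{c}z.png',cv2.resize(s,None,fx=4,fy=4,interpolation=2))
E
```

```text
top 3041 ((553.0625610351562, 33.94548797607422), (183.1180419921875, 149.01400756835938), 8.742772102355957) 0.07986241024984886
grip pts 137 [0.5258022  0.02992569 0.1279203 ] [0.54948351 0.03972236 0.13443098] [0.50408873 0.01925142 0.11523172]
((526.7100219726562, 30.031288146972656), (45.508140563964844, 13.898032188415527), 12.318992614746094)
brass 25 [ 0.5632 -0.0137  0.0851]
brass 44 [0.5477 0.0836 0.085 ]
scene 2592 ((555.1316528320312, 34.634910583496094), (183.1595458984375, 149.0647735595703), 9.926457405090332) 0.07949479509159896
grip pts 143 [0.53276601 0.03007448 0.12622887] [0.55290326 0.04051303 0.13281417] [0.50534744 0.01911026 0.1150749 ]
((529.8773803710938, 30.003265380859375), (48.266258239746094, 14.530235290527344), 10.15591812133789)
brass 46 [0.5496 0.083  0.0852]
brass 23 [ 0.5646 -0.0142  0.0853]
```

View pics/topz.png

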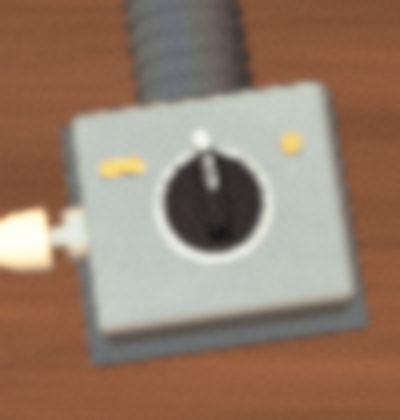

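View pics/scenez.png

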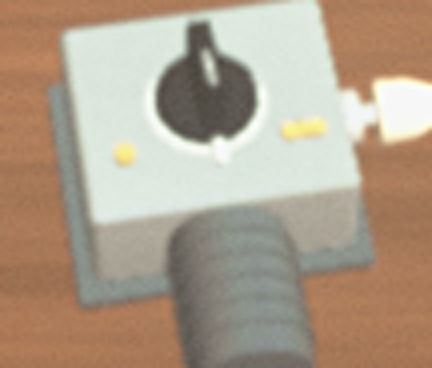

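The axis is at (0.528, 0.030) and the case yaw is about 9° (0.155 rad). Both come from the midpoint of the marks, whose spacing of 98.5 mm matches the expected 98.9 mm. The bar mark is at +1.05. Approaching now.

>>> apply_moves --deltas '[[[0, 0, 0, -0.0302, -0.0271, 0, -1], [0, 0, 0, -0.0302, -0.0271, 0, -1], [0, 0, 0, -0.0302, -0.0271, 0, -1], [0, 0, 0, -0.0302, -0.0271, 0, -1], [0, 0, 0, -0.0302, -0.0271, 0, -1], [0, 0, 0, -0.0302, -0.0271, 0, -1], [0, 0, 0, -0.0302, -0.0271, 0, -1], [0, 0, 0, -0.0302, -0.0271, 0, -1]]]' --squeeze 40

```text
time: 1.77
eef_pos: [0.3806, 0.3171, 0.2537]
orientation: [[-0.935, 0.356, 0.001], [0.356, 0.935, 0.001], [-0.0, 0.001, -1.0]]
wrist_force: [1.4, -0.5, -0.1]
grip_width: 0.0853
```

>>> apply_moves --deltas '[[[0, 0, 0, -0.0302, -0.0271, 0, -1], [0, 0, 0, -0.0302, -0.0271, 0, -1], [0, 0, 0, -0.0302, -0.0271, 0, -1], [0, 0, 0, -0.0302, -0.0271, 0, -1], [0, 0, 0, -0.0302, -0.0271, 0, -1], [0, 0, 0, -0.0302, -0.0271, 0, -1], [0, 0, 0, -0.0302, -0.0271, 0, -1], [0, 0, 0, -0.0302, -0.0271, 0, -1]]]'

```text
time: 2.43
eef_pos: [0.5293, 0.0284, 0.2537]
orientation: [[-0.935, 0.356, 0.001], [0.356, 0.935, 0.0], [-0.001, 0.001, -1.0]]
wrist_force: [0.6, 0.5, 0.3]
grip_width: 0.085
```

>>> apply_moves --deltas '[[[0, 0, 7, 0, 0, 0, -1], [0, 0, 7, 0, 0, 0, -1], [0, 0, 7, 0, 0, 0, -1], [0, 0, 7, 0, 0, 0, -1], [0, 0, 7, 0, 0, 0, -1], [0, 0, 7, 0, 0, 0, -1], [0, 0, 7, 0, 0, 0, -1], [0, 0, 7, 0, 0, 0, -1]]]'

```text
time: 3.1
eef_pos: [0.5286, 0.0304, 0.2535]
orientation: [[-0.222, 0.975, 0.0], [0.975, 0.222, 0.0], [0.0, 0.0, -1.0]]
wrist_force: [-0.4, 0.2, -0.3]
grip_width: 0.0854
```

>>> apply_moves --deltas '[[[0, 0, 7, 0, 0, 0, -1], [0, 0, 7, 0, 0, 0, -1], [0, 0, 7, 0, 0, 0, -1], [0, 0, 7, 0, 0, 0, -1], [0, 0, 7, 0, 0, 0, -1], [0, 0, 7, 0, 0, 0, -1], [0, 0, 7, 0, 0, 0, -1], [0, 0, 7, 0, 0, 0, -1]]]'

```text
time: 3.77
eef_pos: [0.5286, 0.0305, 0.2535]
orientation: [[0.684, 0.729, 0.0], [0.729, -0.684, 0.0], [0.0, 0.0, -1.0]]
wrist_force: [0.4, 0.3, -0.5]
grip_width: 0.0853
```

>>> apply_moves --deltas '[[[0, 0, 7, 0, 0, 0, -0.2], [0, 0, 7, 0, 0, 0, -0.2], [0, 0, 7, 0, 0, 0, -0.2], [0, 0, 7, 0, 0, 0, -0.2], [0, 0, 7, 0, 0, 0, -0.2], [0, 0, 3, 0, 0, 0, -0.2], [0, 0, 0, 0, 0, 0, -0.2], [0, 0, 0, 0, 0, 0, -0.2]]]'

```text
time: 4.43
eef_pos: [0.5286, 0.0306, 0.2533]
orientation: [[0.987, 0.161, 0.0], [0.161, -0.987, -0.0], [0.0, 0.0, -1.0]]
wrist_force: [-0.2, 0.2, 1.0]
grip_width: 0.0511
```

```bash
python3 - <<'E'
from h import *
p,d,X=cloud('wrist'); cv2.imwrite('pics/w1.png',p)
m=(d>0)&(abs(X[...,0]-.53)<.1)&(abs(X[...,1]-.03)<.1)
k=m&(X[...,2]>.122)&(X[...,2]<.14); print(k.sum(),X[k].max(0),X[k].min(0))
print(cv2.minAreaRect((X[k][:,:2]*1000).astype(np.float32)))
yel=m&(X[...,2]>.083)&(X[...,2]<.09)&(p[...,2]>p[...,0].astype(int)+50)
n,l,s,_=cv2.connectedComponentsWithStats(yel.astype(np.uint8))
for i in range(1,n):
    if s[i,4]>100: print('brass',s[i,4],X[l==i].mean(0).round(4),cv2.minAreaRect((X[l==i][:,:2]*1000).astype(np.float32)))
E
```

```text
1611 [0.5507669  0.0411127  0.12987514] [0.50517561 0.01945443 0.12210089]
((527.8141479492188, 30.419633865356445), (45.44436264038086, 13.998945236206055), 11.802424430847168)
brass 235 [ 0.5635 -0.0137  0.0854] ((563.3898315429688, -13.855597496032715), (11.464438438415527, 10.841108322143555), 55.83901596069336)
brass 417 [0.5477 0.0836 0.0854] ((547.5859375, 83.88456726074219), (8.185528755187988, 23.63788604736328), 8.596467018127441)
```

View pics/w1.png

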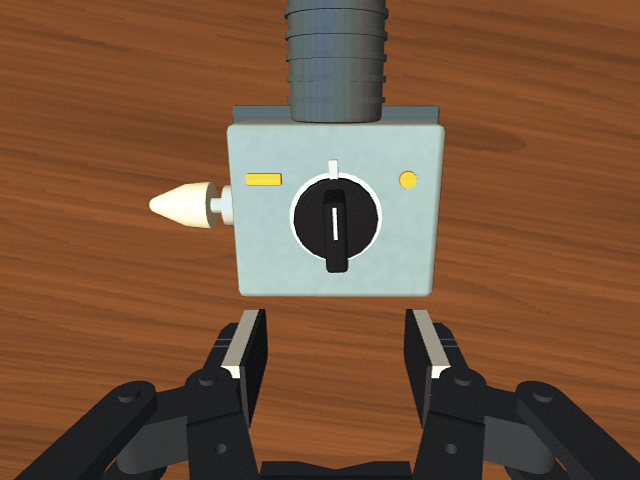

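The wrist view shows the bar grip at (335,230), centred between the jaws. The bar mark is at (264,179) and the stud at (408,180). The measured poses agree with the first fit, so I descend.

>>> apply_moves --deltas '[[[0, 0, -2, -0.0005, 0, 0.022, 0], [0, 0, 0, 0, 0, 0.022, 0], [0, 0, 0, 0, 0, 0.022, 0.2], [0, 0, 0, 0, 0, 0.022, 0.2], [0, 0, 0, 0, 0, 0.022, 0.2], [0, 0, 0, 0, 0, 0.012, 0.2], [0, 0, 0, 0, 0, 0.008, 0.2], [0, 0, 0, 0, 0, 0.004, 0.2]]]' --squeeze 30

```text
time: 5.15
eef_pos: [0.5278, 0.0302, 0.1184]
orientation: [[0.981, 0.194, -0.001], [0.194, -0.981, 0.0], [-0.001, -0.0, -1.0]]
wrist_force: [0.2, -0.3, -0.2]
grip_width: 0.0338
```

>>> apply_moves --deltas '[[[0, 0, 0, 0, 0, 0, 0.4], [0, 0, 0, 0, 0, 0, 0.4], [0, 0, 0, 0, 0, 0, 0.5], [0, 0, 0, 0, 0, 0, 0.55]]]'

```text
time: 5.48
eef_pos: [0.5287, 0.0302, 0.1202]
orientation: [[0.981, 0.194, 0.002], [0.194, -0.981, 0.0], [0.002, 0.0, -1.0]]
wrist_force: [-0.3, 0.6, 0.4]
grip_width: 0.0193
```

>>> apply_moves --deltas '[[[0, 0, 0, 0, 0, 0, 0.62], [0, 0, 0, 0, 0, 0, 0.7], [0, 0, 0, 0, 0, 0, 1], [0, 0, 0, 0, 0, 0, 1], [0, 0, 0, 0, 0, 0, 1]]]' --squeeze 40

```text
time: 5.9
eef_pos: [0.5284, 0.0304, 0.12]
orientation: [[0.981, 0.194, 0.001], [0.194, -0.981, 0.001], [0.001, -0.0, -1.0]]
wrist_force: [-0.9, 1.4, 6.0]
grip_width: 0.0137
```

>>> apply_moves --deltas '[[[0, 0, 0, 0, 0, -0.002, 1], [0, 0, 0, 0, 0, -0.002, 1], [0, 0, 0, 0, 0, -0.002, 1], [0, 0, 0, 0, 0, -0.0015, 1], [0, 0, 0, 0, 0, -0.001, 1], [0, 0, 0, 0, 0, 0, 1], [0, 0, 0, 0, 0, 0, 1]]]'

```text
time: 6.48
eef_pos: [0.5283, 0.0304, 0.1276]
orientation: [[0.981, 0.194, 0.0], [0.194, -0.981, -0.0], [0.0, 0.0, -1.0]]
wrist_force: [5.0, -0.2, -10.9]
grip_width: 0.0133
```

```bash
cat >> h.py <<'E'
def knob():
    """bar-top height, angle (deg) of the knob bar, seen by scene+top"""
    for c in ('scene','top'):
        p,d,X=cloud(c); r=[]
        m=(d>0)&(np.hypot(X[...,0]-.528,X[...,1]-.0304)<.043)&(X[...,2]>.0815)&(X[...,2]<.1)&(p.max(-1)<70)
        print(c,'flange n,z',m.sum(),np.percentile(X[m][:,2],[10,50]).round(4) if m.any() else '')
        v0,v1=(200,300) if c=='scene' else (195,290)
        cv2.imwrite(f'pics/k_{c}_{get_obs()["time"]:.2f}.png',cv2.resize(p[v0:v1,265:385],None,fx=5,fy=5,interpolation=2))
    o=get_obs(); print(o['time'],o['eef_pos'].round(4),'F',o['wrist_force'].round(1),'M',o['moment'].round(2),o['grip_width'].round(4),
      'yaw',np.degrees(np.arctan2(o['orientation'][1][0],o['orientation'][0][0])).round(2))
E
python3 -c "
from h import *
knob()"; ls pics
```

```text
scene flange n,z 0 
top flange n,z 34 [0.0934 0.0957]
k_scene_6.53.png
k_top_6.58.png
scene0.png
scenez.png
top0.png
topz.png
w1.pngTraceback (most recent call last):
  File "<string>", line 3, in <module>
    knob()
    ~~~~^^
  File "h.py", line 16, in knob
    o=get_obs(); print(o['time'],o['eef_pos'].round(4),'F',o['wrist_force'].round(1),'M',o['moment'].round(2),o['grip_width'].round(4),
                                                                                                              ^^^^^^^^^^^^^^^^^^^^^
AttributeError: 'float' object has no attribute 'round'
```

>>> apply_moves --deltas '[[[0, 0, -1, 0, 0, -0.0007, 1], [0, 0, -2, 0, 0, 0, 1], [0, 0, -3, 0, 0, 0, 1], [0, 0, -3, 0, 0, 0, 1], [0, 0, -3, 0, 0, 0, 1], [0, 0, -3, 0, 0, 0, 1]]]'

```text
time: 7.08
eef_pos: [0.5283, 0.0304, 0.1285]
orientation: [[0.896, 0.444, 0.0], [0.444, -0.896, 0.0], [0.001, 0.0, -1.0]]
wrist_force: [4.7, 1.5, -11.1]
grip_width: 0.0134
```

```bash
sed -i "s/o\['grip_width'\].round(4)/round(o['grip_width'],4)/" h.py
python3 -c "
from h import *
knob()"
```

```text
scene flange n,z 0 
top flange n,z 17 [0.0952 0.0967]
7.1833 [0.5283 0.0304 0.1286] F [  4.5   0.8 -11.1] M [ 0.23 -1.09  0.09] 0.0131 yaw 26.22
```

>>> apply_moves --deltas '[[[0, 0, -2, 0.0004, 0.0002, 0, 1], [0, 0, -4, 0, 0, 0, 1], [0, 0, -4, 0, 0, 0, 1], [0, 0, -4, 0, 0, 0, 1], [0, 0, -4, 0, 0, 0, 1], [0, 0, -4, 0, 0, 0, 1], [0, 0, -2, 0, 0, 0, 1], [0, 0, 0, 0, 0, 0, 1]]]'

```text
time: 7.85
eef_pos: [0.5283, 0.0304, 0.1284]
orientation: [[0.641, 0.768, -0.0], [0.768, -0.641, 0.0], [0.0, -0.001, -1.0]]
wrist_force: [4.3, 2.5, -10.7]
grip_width: 0.0131
```

```bash
python3 -c "
from h import *
knob()
p,d=grab_frame('wrist');cv2.imwrite('pics/w2.png',p)"
```

```text
scene flange n,z 0 
top flange n,z 2 [0.0955 0.0969]
7.95 [0.5283 0.0305 0.1284] F [  3.8   1.6 -11. ] M [ 0.4  -0.92  0.02] 0.0131 yaw 50.1
```

View pics/w2.png

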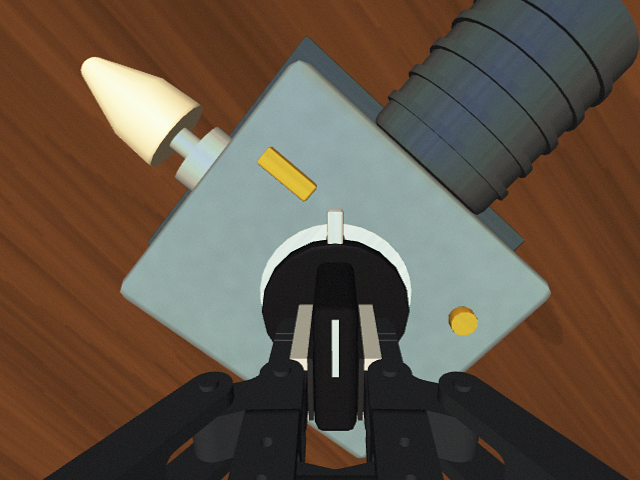

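The wrist view shows the bar held between the pads at (335,340), the pointer at (335,225) and the bar mark at (288,174), so the pointer is still short of the mark. Next I lower the knob onto the ring and slacken the jaws.

>>> apply_moves --deltas '[[[0, 0, 0, 0, 0, 0.0012, 1], [0, 0, 0, 0, 0, 0.0012, 1], [0, 0, 0, 0, 0, 0, 1], [0, 0, 0, 0, 0, 0, 0.61], [0, 0, 0, 0, 0, 0, 0.61], [0, 0, 0, 0, 0, 0, 0.61]]]'

```text
time: 8.5
eef_pos: [0.5283, 0.029, 0.127]
orientation: [[0.642, 0.767, 0.0], [0.767, -0.642, -0.001], [-0.001, 0.0, -1.0]]
wrist_force: [-0.3, 0.3, 0.6]
grip_width: 0.0166
```

```bash
cat >> h.py <<'E'
def w(n):
    o=get_obs(); p,d,X=cloud('wrist'); cv2.imwrite(f'pics/{n}.png',p)
    dark=(d>0)&(p.max(-1)<60)&(X[...,2]>.081)&(X[...,2]<.099)
    r=np.hypot(X[...,0]-.528,X[...,1]-.0304)
    f=dark&(r<.030)&(r>.02)
    # white pointer nose: outside the flange, above the case top
    q=(d>0)&(p.min(-1)>190)&(r>.033)&(r<.043)&(X[...,2]>.0825)
    a=np.degrees(np.arctan2(X[q][:,1]-.0304,X[q][:,0]-.528))-9.2
    print('flange z',f.sum(),np.median(X[f][:,2]).round(4),'nose n,z,case angle',q.sum(),np.median(X[q][:,2]).round(4),np.median(a).round(1) if q.any() else '')
    print(o['time'],o['eef_pos'].round(4),'F',o['wrist_force'].round(1),'M',o['moment'].round(2),round(o['grip_width'],4),
      'tool case angle',(np.degrees(np.arctan2(o['orientation'][1][0],o['orientation'][0][0]))-9.2).round(2))
E
python3 -c "
from h import *
w('w3')"
```

```text
flange z 5420 0.0934 nose n,z,case angle 297 0.0924 42.5
8.5 [0.5283 0.029  0.127 ] F [-0.3  0.3  0.6] M [ 0.02  0.04 -0.02] 0.0166 tool case angle 40.89
```

The flange is resting on the ring, about 5–6 mm above home, and the jaws are slack. Now I feel slowly for the slot.

>>> apply_moves --deltas '[[[0, 0, -1.5, 0.0005, -0.0004, 0, 0.61], [0, 0, -1.5, 0, 0, 0, 0.61], [0, 0, -1.5, 0, 0, 0, 0.61], [0, 0, -1, 0, 0, 0, 0.61], [0, 0, -1, 0, 0, 0, 0.61], [0, 0, -1, 0, 0, 0, 0.61]]]'

```text
time: 9.05
eef_pos: [0.5285, 0.0308, 0.1261]
orientation: [[0.534, 0.846, -0.0], [0.846, -0.534, -0.0], [-0.0, -0.0, -1.0]]
wrist_force: [-0.6, 0.3, 0.9]
grip_width: 0.0166
```

```bash
python3 -c "
from h import *
w('w4')"
```

```text
flange z 5268 0.0934 nose n,z,case angle 301 0.0925 42.6
9.05 [0.5285 0.0308 0.1261] F [-0.6  0.3  0.9] M [-0.02  0.   -0.12] 0.0166 tool case angle 48.54
```

>>> apply_moves --deltas '[[[0, 0, -1, 0, 0, 0, 0.61], [0, 0, -1, 0, 0, 0, 0.61], [0, 0, -1, 0, 0, 0, 0.61], [0, 0, -1, 0, 0, 0, 0.61]]]'

```text
time: 9.43
eef_pos: [0.5285, 0.0308, 0.126]
orientation: [[0.473, 0.881, -0.0], [0.881, -0.473, -0.0], [-0.0, -0.0, -1.0]]
wrist_force: [0.5, -0.2, -1.3]
grip_width: 0.0166
```

```bash
python3 -c "
from h import *
w('w5')"
```

```text
flange z 5249 0.0933 nose n,z,case angle 298 0.0924 46.2
9.4333 [0.5285 0.0308 0.126 ] F [ 0.5 -0.2 -1.3] M [-0.07 -0.03 -0.17] 0.0166 tool case angle 52.54
```

Turning works: the knob follows the tool with about a 6° lag. I continue.

>>> apply_moves --deltas '[[[0, 0, -1, 0, 0, 0, 0.61], [0, 0, -1, 0, 0, 0, 0.61], [0, 0, -1, 0, 0, 0, 0.61]]]'

```text
time: 9.73
eef_pos: [0.5285, 0.0308, 0.1258]
orientation: [[0.426, 0.905, -0.0], [0.905, -0.426, -0.0], [-0.0, -0.0, -1.0]]
wrist_force: [0.6, -0.4, -4.5]
grip_width: 0.0169
```

```bash
python3 -c "
from h import *
w('w6')"
```

```text
flange z 5229 0.0931 nose n,z,case angle 306 0.0921 49.5
9.7333 [0.5285 0.0308 0.1258] F [ 0.6 -0.4 -4.5] M [-0.09 -0.15 -0.1 ] 0.0169 tool case angle 55.57
```

The downward pull on the tool has grown to -4.5 N, so the knob may be over the slot and hanging on jaw friction. I ease off slightly.

>>> apply_moves --deltas '[[[0, 0, 1, 0, 0, 0, 0.6], [0, 0, 1, 0, 0, 0, 0.6], [0, 0, 0, 0, 0, 0, 0.6]]]'

```text
time: 10.03
eef_pos: [0.5286, 0.031, 0.1263]
orientation: [[0.46, 0.888, 0.0], [0.888, -0.46, 0.0], [0.0, 0.0, -1.0]]
wrist_force: [-0.5, 0.6, 0.7]
grip_width: 0.0175
```

```bash
python3 -c "
from h import *
w('w7')"
```

```text
flange z 5218 0.0926 nose n,z,case angle 301 0.0917 49.3
10.0333 [0.5286 0.031  0.1263] F [-0.5  0.6  0.7] M [-0.01  0.06 -0.02] 0.0175 tool case angle 53.43
```

>>> apply_moves --deltas '[[[0, 0, -1, 0, 0, 0, 0.6], [0, 0, -1, 0, 0, 0, 0.6], [0, 0, -1, 0, 0, 0, 0.6], [0, 0, -1, 0, 0, 0, 0.6]]]'

```text
time: 10.42
eef_pos: [0.5286, 0.0309, 0.1261]
orientation: [[0.395, 0.919, 0.0], [0.919, -0.395, 0.0], [0.0, -0.0, -1.0]]
wrist_force: [1.7, 0.3, -4.1]
grip_width: 0.0172
```

```bash
python3 -c "
from h import *
w('w8')"
```

```text
flange z 5217 0.0916 nose n,z,case angle 297 0.0907 50.6
10.4167 [0.5286 0.0309 0.1261] F [ 1.7  0.3 -4.1] M [-0.05 -0.15 -0.08] 0.0172 tool case angle 57.52
```

The knob is sinking (.0934 → .0916), held back by jaw friction. I open the jaws a bit more to free it.

>>> apply_moves --deltas '[[[0, 0, 1, 0, 0, 0, 0.55], [0, 0, 1, 0, 0, 0, 0.53], [0, 0, 1, 0, 0, 0, 0.53], [0, 0, 0, 0, 0, 0, 0.53]]]'

```text
time: 10.8
eef_pos: [0.5285, 0.0309, 0.1261]
orientation: [[0.445, 0.896, -0.0], [0.896, -0.445, -0.0], [-0.0, 0.0, -1.0]]
wrist_force: [0.1, -0.4, -0.6]
grip_width: 0.0201
```

```bash
python3 -c "
from h import *
w('w9')"
```

```text
flange z 5350 0.0878 nose n,z,case angle 285 0.0868 52.2
10.8 [0.5285 0.0309 0.1261] F [ 0.1 -0.4 -0.6] M [ 0.01  0.01 -0.04] 0.0201 tool case angle 54.41
```

View pics/w9.png

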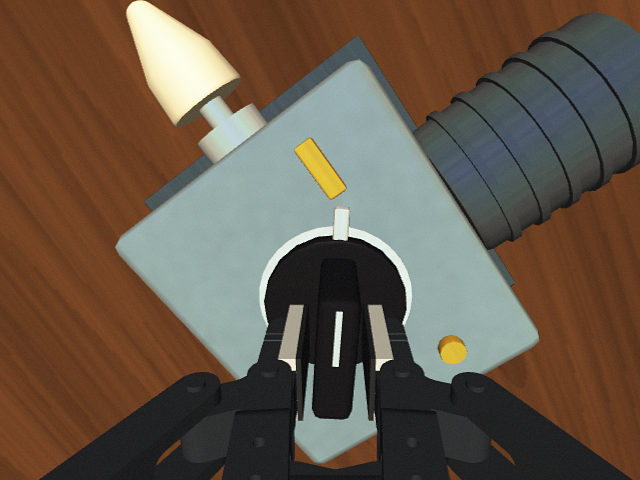

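The flange has dropped to .0878 at a case angle of about 52°, and nothing touches the bar in the wrist view (bar at (335,340), pointer at (341,222)). I open and retreat straight up, then verify.

>>> apply_moves --deltas '[[[0, 0, 2, 0, 0, 0, 0.3], [0, 0, 0, 0, 0, 0, 0.0], [0, 0, 0, 0, 0, 0, -0.2], [0, 0, 0, 0, 0, -0.005, -0.2], [0, 0, 0, 0, 0, -0.01, -0.2], [0, 0, 0, 0, 0, -0.025, -0.2], [0, 0, 0, 0, 0, -0.03, -0.2], [0, 0, 0, 0, 0, -0.03, -0.2]]]'

```text
time: 11.52
eef_pos: [0.5282, 0.0306, 0.2278]
orientation: [[0.475, 0.88, -0.001], [0.88, -0.475, -0.0], [-0.001, -0.0, -1.0]]
wrist_force: [0.9, -0.0, 0.2]
grip_width: 0.0515
```

>>> apply_moves --deltas '[[[0, 0, 0, 0, 0, -0.02, -0.2], [0, 0, 0, 0, 0, -0.01, -0.2], [0, 0, 0, 0, 0, 0, -0.2], [0, 0, 0, 0, 0, 0, -0.2]]]'

```text
time: 11.85
eef_pos: [0.5282, 0.031, 0.2561]
orientation: [[0.475, 0.88, -0.0], [0.88, -0.475, 0.0], [0.0, -0.0, -1.0]]
wrist_force: [-1.4, 0.5, -0.8]
grip_width: 0.0516
```

```bash
python3 - <<'E'
from h import *
w('w10')
p,d,X=cloud('wrist')
r=np.hypot(X[...,0]-.528,X[...,1]-.0304)
top=(d>0)&(r<.024)&(X[...,2]>.122); print('bar top z',np.median(X[top][:,2]),cv2.minAreaRect((X[top][:,:2]*1000).astype(np.float32)))
c=(d>0)&(r>.046)&(r<.062)&(X[...,2]>.07)&(X[...,2]<.082); print('case z',np.median(X[c][:,2]))
for t in ['hammer','tin','jar']:
    print(t)
for cam in ['scene','top']:
    grab_frame(cam)
    for t in ['hammer','tin','jar']: print(cam,t,[np.round(x['at'],3).tolist() for x in find_in(t,cam)[:1]])
E
```

```text
flange z 2471 0.087 nose n,z,case angle 123 0.086 53.4
11.85 [0.5282 0.031  0.2561] F [-1.4  0.5 -0.8] M [ 0.    0.02 -0.01] 0.0516 tool case angle 52.47
bar top z 0.3063811239760499 ((533.0435180664062, 29.70654296875), (45.55991744995117, 37.322418212890625), 79.21116638183594)
case z 0.07896347819776839
hammer
tin
jar
scene hammer [[0.501, -0.358, 0.023]]
scene tin [[0.582, 0.38, 0.012]]
scene jar [[0.677, -0.263, 0.065]]
top hammer [[0.462, -0.355, 0.023]]
top tin [[0.596, 0.382, 0.004]]
top jar [[0.653, -0.257, 0.069]]
```

View pics/w10.png

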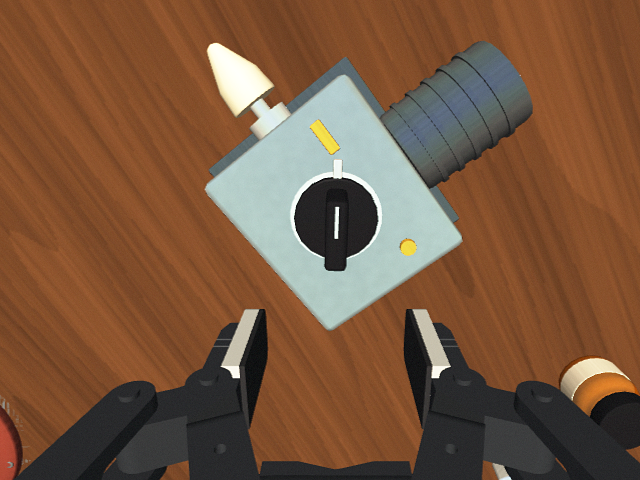

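The wrist view shows the knob released at (336,218), with the pointer at (338,168) just before the bar mark at (325,137). The flange top is about 8 mm above the case, where home is 8.5 mm and resting on the ring would be 14.5 mm. The hammer, tin and jar agree with their first readings to about 5 mm. Handing in.

```bash
python3 -c "
from station import *
print(workorder.job_done())"
```

```text
the job is handed in; nothing more can be done
None
```

The polisher is set to the bar-mark speed: the selector dropped into a notch a little before the mark, and I released it and handed the job in at about 12 s of the 42 s allowed.

**What I did:** I gripped the knob's bar, lifted it about 8 mm and turned it towards the bar mark at +1.05 rad. I lowered it onto the ring and slackened the jaws, then turned slowly. On the way the jaws held the knob up slightly by friction, so I eased back and opened them a little, and it dropped.

**Last checks:**
- **Seated:** the flange top is about 8.0 mm above the case top. Home should be 8.5 mm, and a knob still resting on the ring would be 14.5 mm. The 0.5 mm difference is within camera accuracy.
- **Angle:** the pointer is at about 53° (0.92 rad), inside the range where the notch can lie (1.05 ± 0.22 rad).
- **Forces:** no reading passed 12 N at the wrist, and lateral force stayed at about 5 N or less.
- **Bystanders:** the hammer, tin and jar are where they were, to within about 5 mm. The top camera missed the jar at the start, so the jar is compared in the scene view only.

**Disagreement and gap:** my last measurement of the bar's top height picked up the gripper fingers in the picture, so I ignored it. I did not test the notch by nudging the knob afterwards.

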